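Blank off the open air coupling with its fallen snap cap

ROBOT

A 6-joint arm with a two-finger parallel gripper is mounted at the origin on the work surface; the furniture and walls round the work are solid. World frame = base frame: x ahead of the robot, y to its left, z up, the work surface at z = 0. Lengths are in mm, angles in rad, forces in N, time in s.
With the tool pointing down it reaches from about 350 to 775 mm from the base axis. Payload 7.3 kg.
Tool frame: the origin (TCP) lies at the very end of the fingers, on their centre line; the grasp point (between the pads) lies 19 mm behind it; z points along the fingers, y is the line along which they close (so a half turn about z gives the same grasp; the last joint's range is limited). The gripper opens to 92 mm and grips with 3 to 60 N. Pads are 19 mm wide; open, the fingers measure 130 mm over their backs; the gripper's body (75 mm by 190 mm) begins 47 mm behind the grasp point.
Start: joints at [1.132, 0.342, 1.524, -0, 1.275, -0.146], TCP at [151.518, 502.68, 226.741] pointing down, gripper open.
Joint ranges: [-2.53, 2.53], [-0.77, 2.02], [0.04, 2.7], [-1, 4.14], [0.28, 2.66], [-3.11, 3.11]. Speed limits (rad/s): [2.57, 2.57, 3.14, 3.14, 3.14, 3.14].

INTERFACE

Orientations are given as [roll, pitch, yaw] about the fixed x, y, z axes, in that order (R = Rz(yaw) Ry(pitch) Rx(roll)).
In Python, from plant import bot gives the robot as it stands.
- The arm moves only by the tool apply_moves, never from a script. Its argument "motion" is text: rows parted by semicolons, each of 4 numbers parted by spaces: the shift along the tool's x, y, z in m, then the turn about the tool's z in degrees. A call has 1 to 8 rows; each row shifts and turns the commanded pose from where the row before left it, along the tool's axes as they then stand; what a row does not reach is not made up. A row lasts 1/8 s, in which the tool goes at most 62.5 mm and 10.7 degrees, less where a joint would pass 70% of its speed; a pose out of reach is approached as far as the arm can. A call with a gripper value outside its range is refused whole. "fingers" is the opening, from -1 (shut) to 1 (fully open), set as the call begins (left out, the last holds). The fingers move at their own pace and stop on an object; the grip force is fixed at half the most. Time passes only in rows, so rows that do not move let the fingers close. It gives the time, the measured TCP pose, the force, the opening and the grip force at its end, in the units of the state.
- bot.get_obs(): the state, without advancing time (a new reading comes with each control period).
- bot.capture(name): name is "scene" or "side" or "wrist"; returns a dict with "img" (384x512x3 uint8, blue, green, red), "range_z" (384x512 float32, mm along the optical axis (not along the pixel's ray), 0 where there is no reading), "fx", "fy", "cx", "cy" (pixels), "world_from_camera" (4x4, takes a point from camera to world coordinates); the wrist camera has in their place "mount" (4x4, takes a point from camera to tool coordinates, whose origin is the TCP and whose axes are the flange's). Camera axes: x right, y down, z forward; pixel columns grow to the right and rows downward; lengths in mm; the calibration is good to about 2 mm. A picture is of the moment at which its call begins: read the wrist's pose just before it.
- bot.close_job(): hands the job in; it is judged then, once.
Trained networks look in a picture, given as the dict that the camera call returned (one of the last four; its "shot" number tells which), for a name from the list of things; names that differ only in an ending like _2 or _b are one class to them, and where a whole thing is asked for, a point or a joint stands for the part that bears it (a point fixed in the world has none). Each returns a list of dicts, best first, with "p" (0 to 1); they miss things now and then, are a little off and sometimes report something else, mostly with a low value. They report only what shows in the picture. A call takes as long as a camera call. They do not tell look-alikes from the thing itself.
- bot.cut_out(picture, thing): "pixels" (384x512 bool, what is visible of it) and "point" ([column, row] in pixels, amid what is visible of it).
The state is a dict: "time": time; "joint_positions": joint angles; "dq": joint speeds; "tau": joint torques, N m; "tool_pos": TCP position; "tcp_rot": TCP orientation; "contact_force": force on the tool from outside, world axes, zero at the start; "moment": the same for the moment, N m; "grip_width": finger opening in mm; "finger_force": force on a finger pad.
Only numpy, scipy, OpenCV 4.12 (cv2) and the standard library are available. Lean on these libraries where they do the work, as an engineer would, in place of code of your own. Each camera call takes 0.05 s, during which the arm holds its last target. There are 200 camera calls.

TASK

The snap cap for the open air coupling has fallen over: first stand it upright on the worktop, mouth down. Then put it over the bare stud and press it straight down, on past the click, until it is fully home on the sprung collar; finish while the gripper still holds it there, pressed down firmly, and do not put down or let go at the end. Leave the other things where they are.

Things in the scene. Friction and masses are not known exactly. Their poses are not given: they have to be found in the camera images.
- cap: Loose snap cap: a grey plastic octagonal cup, 40 mm across flats, 56 mm tall, 60 g, starting on its side. Origin: centre of the mouth (open end). z runs from mouth to closed end (up when it stands mouth down); flats face x and every 45 deg about z. An inner lip, 8 mm high, leaves a 23 mm opening; above it the bore is 31 mm wide, its roof 48 mm above the mouth.
- coupling: The bare air coupling: an aluminium flange 80 mm across, 10 mm thick, fixed to the worktop, with a hub 42 mm wide and a steel stud, 20 mm in diameter, standing upright to 60 mm above the worktop; its last 10 mm taper to 10 mm. Origin on the stud's axis at worktop height, z up. The cap fits over the stud at any yaw with 1.5 mm to spare all round.
- catch (a point): Point on the bare stud's axis level with the centres of its four sprung catch balls, 43 mm above the worktop; they poke 4 mm out of the stud. The cap's mouth meets them 47 mm above the worktop; the push rises to about 15 N, then drops (the click, mouth at about 43 mm); the cap slides on freely, is pulled home by the balls over the last 5 mm, and is then held against a pull.
- collar: The sprung steel ring round the foot of the bare stud that the cap's mouth comes to rest on: 38 mm outside, 25 mm inside. Origin at the centre of its upper face, 30 mm above the worktop when not pressed. It yields downwards about 1 mm for every 3 N, to a stop after 4 mm.
- capped_coupling: A second, identical coupling, fixed to the worktop, that already carries its cap (its top 86 mm above the worktop): it shows how the finished one looks; leave it alone. Origin on its axis at the worktop.
- weight_1: Bystander: a brass check weight, 29 mm across, 46 mm tall. Origin at the centre of its underside.
- marker_0: Bystander: a black felt marker lying flat, 135 mm long, 18 mm thick. Origin at the centre of its underside, y along it.
- glue_stick: Bystander: a glue stick standing upright, 24 mm across, 86 mm tall. Origin at the centre of its underside.
- card_pack_0: Bystander: a banded pack of cards, 56 x 86 x 33 mm. Origin at the centre of its underside.
- eraser: Bystander: an eraser, 23 x 55 x 15 mm. Origin at the centre of its underside.
- note_pad: Bystander: a pad of notes, 76 x 76 x 16 mm. Origin at the centre of its underside.
Things that resemble listed ones, but are neither listed nor needed, are in the scene too. What is shaped like the cap but orange or purple is not meant.

How it is judged:
By the outcome, as a careful person would: the job done as asked, in the order asked, and still so for the second after the job is handed in, while the arm keeps its last pose, push and grip.
It also fails if it takes over 70 s, if anything falls off the work surface, if the arm or the gripper's body presses on something with over 40 N, if the wrist force passes 120 N, or if a joint passes its speed limit or range.

## Working session

There is one attempt and no reset: what is moved stays moved. The work goes in short steps, Python scripts to look and compute and a tool call to move; the robot and the scene stay as the last step left them, time stands still between calls to the robot, and variables do not carry over. Pictures are saved under pics/ and viewed, at most 10 in all, crops included, and the job is handed in when it is done.

Besides the shell and the picture viewer there is one more tool, called after "Call:" as name(argument=value, ...), one argument or row to a line, values as JSON. apply_moves: Moves the arm, as the interface text tells. Its arguments: {"type":"object","properties":{"motion":{"type":"string"},"fingers":{"type":"number"}},"required":["motion"]}

```bash
mkdir -p pics; cat > h.py <<'E'
import numpy as np, cv2
from plant import bot
from scipy.spatial.transform import Rotation as R
def T():
    o=bot.get_obs(); M=np.eye(4); M[:3,:3]=R.from_euler('xyz',o['tcp_rot']).as_matrix(); M[:3,3]=o['tool_pos']; return M
def cap(n):
    t=T(); c=bot.capture(n)
    c['W']=c['world_from_camera'] if n!='wrist' else t@c['mount']
    return c
def pts(c,mask):
    v,u=np.nonzero(mask&(c['range_z']>0)); z=c['range_z'][v,u]
    p=np.c_[(u-c['cx'])/c['fx']*z,(v-c['cy'])/c['fy']*z,z,np.ones(len(z))]
    return (p@np.array(c['W']).T)[:,:3]
E
python3 - <<'E'
from h import *
print(bot.get_obs())
ims=[]
for n in ['scene','side','wrist']:
    c=cap(n); cv2.imwrite(f'pics/{n}.png',c['img'])
    ims.append(c['img'])
    for t in ['cap','coupling','capped_coupling','collar']:
        for d in bot.cut_out(c,t)[:4]:
            p=pts(c,d['pixels']); 
            if len(p): print(n,t,round(d['p'],2),np.round(d['point']),len(p),np.median(p,0).round(),np.percentile(p,2,0).round(),np.percentile(p,98,0).round(), np.median(c['img'][d['pixels']],0))
cv2.imwrite('pics/a.png',cv2.resize(np.hstack(ims[:2]),(800,300)))
E
```

```text
{'time': 0.0, 'joint_positions': array([ 1.13201077e+00,  3.42734872e-01,  1.52502898e+00, -2.04426610e-05,
        1.27541346e+00, -1.45984111e-01]), 'dq': array([-0.00051997,  0.00071357,  0.00121975, -0.00107644,  0.00050373,
       -0.00062452]), 'tau': array([ 8.24990402e-04, -4.31253183e+01, -2.44219369e+01,  7.18711456e-02,
        5.60132798e-02, -1.25544102e-04]), 'tool_pos': array([151.33059973, 502.27939793, 226.03449354]), 'tcp_rot': array([-3.14002200e+00, -2.11174809e-04,  2.84879701e+00]), 'contact_force': array([ 0.53927538, -0.29327108,  0.11413611]), 'moment': array([-0.03620151, -0.02484916, -0.01378443]), 'finger_force': 0.0, 'grip_width': 92.10378766232884}
scene cap 0.77 [138. 177.] 212 [457. 467.  28.] [445. 449.  -1.] [485. 505.  42.] [119.5  90.  120. ]
scene cap 0.64 [185. 197.] 210 [434. 261.  30.] [419. 237.   5.] [461. 290.  41.] [105.5 110.5 117. ]
scene cap 0.5 [139. 195.] 201 [378. 408.  31.] [360. 386.   3.] [403. 446.  42.] [ 52.  107.  185.5]
scene cap 0.29 [390. 242.] 543 [ 461. -419.   30.] [ 446. -461.    2.] [ 503. -381.   36.] [151.5 168.  187.
[... 454 characters left out ...]
 250.] 296 [305. 290.  37.] [278. 264.  20.] [334. 301.  43.] [114.  53.  96.]
side cap 0.76 [277. 250.] 323 [450. 284.  35.] [427. 250.   5.] [473. 303.  43.] [91. 91. 92.]
side cap 0.67 [296. 298.] 422 [391. 430.  37.] [368. 396.   8.] [415. 451.  43.] [ 52.   94.5 171. ]
side coupling 0.48 [256. 133.] 238 [ 539. -300.   12.] [ 507. -372.   -1.] [ 574. -273.   58.] [130.5 138.  139.5]
side capped_coupling 0.48 [216. 168.] 131 [657. -33.  55.] [648. -47.   7.] [667. -28.  88.] [ 92.  99. 103.]
wrist cap 0.71 [137. 329.] 228 [321. 296.  32.] [311. 283.  15.] [328. 301.  41.] [113.  48.  92.]
wrist cap 0.62 [237. 332.] 790 [370. 418.  29.] [359. 397.  12.] [380. 449.  40.] [ 54.   98.5 163.5]
```

View pics/scene.png

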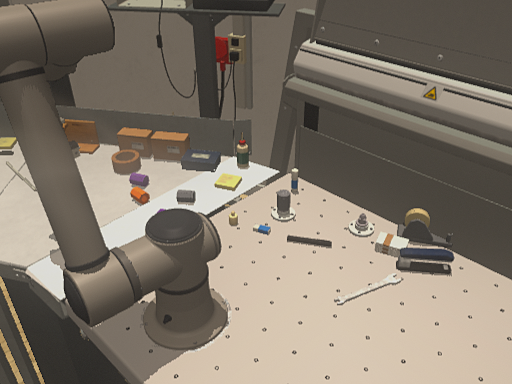

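View pics/side.png

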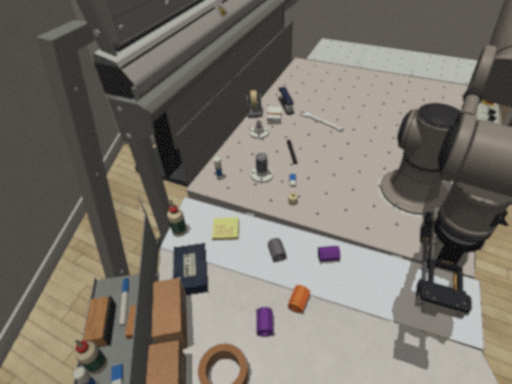

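Grey cap on its side at about (450,280), seen in side view at pixel (277,250). The bare coupling is at about (535,-315), seen in scene view at (360,227).

```bash
python3 - <<'E'
from h import *
c=cap('wrist'); print(np.round(c['mount'],2),c['fx'],c['cx'],c['cy'])
c=cap('side'); d=[d for d in bot.cut_out(c,'cap') if abs(d['point'][0]-277)<15][0]
p=pts(c,d['pixels']); t=p[p[:,2]>35]; print(len(t),t.mean(0).round(1))
q=t[:,:2]-t[:,:2].mean(0);print(np.linalg.svd(q,full_matrices=0)[1:], np.ptp(t,0))
E
```

```text
[[   0.     -0.95   -0.3    80.84]
 [   1.      0.     -0.     -0.67]
 [   0.     -0.3     0.95 -158.09]
 [   0.      0.      0.      1.  ]] 326.15363632659853 251.5688285093706 190.3014418430574
281 [471.7 484.4  39.8]
(array([280.0853748 , 138.01934886]), array([[-0.08667656,  0.99623651],
       [ 0.99623651,  0.08667656]])) [31.18971715 57.84401191  9.70093013]
```

Call:
apply_moves(
  motion="-0.05 -0.02 0 0;-0.05 -0.02 0 0;-0.05 -0.02 0 0;-0.05 -0.02 0 0;-0.04 -0.02 0 0;0 0 0 0",
  fingers=1,
)

```text
time: 1.65
tool_pos: [354.4, 335.9, 226.7]
tcp_rot: [-3.142, 0.001, 2.844]
contact_force: [-0.1, -0.2, 0.3]
grip_width: 91.8
finger_force: 0.0
```

```bash
python3 - <<'E'
from h import *
c=cap('wrist'); cv2.imwrite('pics/w1.png',c['img'])
for d in bot.cut_out(c,'cap')[:4]:
    p=pts(c,d['pixels']); t=p[p[:,2]>35]
    print(round(d['p'],2),d['point'],np.median(c['img'][d['pixels']],0),p.min(0),p.max(0))
    if len(t)>20:
        r=cv2.minAreaRect(t[:,:2].astype(np.float32)); print(r,t.mean(0))
        r=cv2.minAreaRect(p[:,:2].astype(np.float32)); print(r)
E
```

```text
0.81 [329.2, 169.2] [ 75. 122. 194.] [358.09658137 384.79003397  -2.17871211] [425.43469607 458.36626619  42.2276565 ]
((386.0399169921875, 417.9440002441406), (55.89316177368164, 28.974451065063477), 68.87322235107422) [385.40276779 417.79243253  39.13044807]
((393.2267150878906, 422.8446044921875), (70.13396453857422, 49.78275680541992), 69.44292449951172)
0.76 [397.9, 217.3] [129.  70. 111.] [446.69074299 450.68494362  -1.82803831] [507.55171444 526.20730872  42.11820026]
((468.026123046875, 480.0357666015625), (28.502531051635742, 56.39588928222656), 3.1640775203704834) [466.66870724 479.7182684   39.08468143]
((477.08563232421875, 488.96240234375), (59.195587158203125, 73.1209716796875), 5.163684368133545)
0.67 [224.2, 246.3] [113. 114. 113.] [418.17367633 238.67218512   0.86047076] [486.78619698 302.34397372  42.08102023]
((445.4898986816406, 269.9366149902344), (28.467411041259766, 56.103065490722656), 18.636674880981445) [444.367006   270.44803725  39.11192956]
((452.1249694824219, 268.6999206542969), (51.79581069946289, 62.65837097167969), 18.931081771850586)
0.58 [188.0, 134.2] [93. 55. 80.] [273.09925871 249.95569263   0.27575708] [337.10049615 300.66570526  42.69612955]
((302.41217041015625, 277.95428466796875), (55.8304557800293, 30.30744743347168), 7.504680156707764) [301.54807737 278.59480606  39.20798643]
((305.73699951171875, 273.80950927734375), (61.39315414428711, 48.82563781738281), 7.219576835632324)
```

View pics/w1.png

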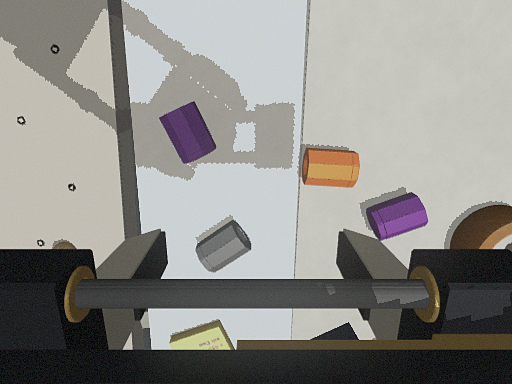

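Wrist view: grey cap at (223,246), axis from lower left (207,262) to upper right (240,230). A crop is needed to tell which end is the mouth.

```bash
python3 - <<'E'
from h import *
a=cv2.imread('pics/w1.png')[205:285,180:270]; b=cv2.imread('pics/side.png')[225:275,250:306]
c=cv2.imread('pics/scene.png')[180:215,165:210]
f=lambda x:cv2.resize(x,(400,400),interpolation=cv2.INTER_CUBIC)
s=cv2.imread('pics/w1.png')[185:245,355:440]
cv2.imwrite('pics/z.png',np.vstack([np.hstack([f(a),f(b)])])[:,:800])
E
```

```text
(no output)
```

View pics/z.png

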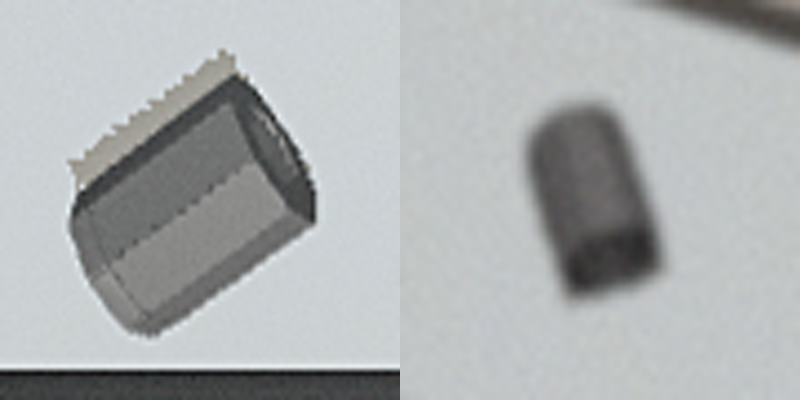

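Wrist crop: the open mouth is at the upper right (world direction about (-0.32, 0.95)), and the chamfered closed end is at the lower left. The side view agrees.

Call:
apply_moves(
  motion="0 0 0.015 9;0 0 0.015 9;0 0 0.015 9;0 0 0.015 9;0 0 0.015 9;0 0 0.015 9.3;0 0 0 0",
)

```text
time: 2.62
tool_pos: [350.9, 338.2, 136.0]
tcp_rot: [-3.139, 0.0, 1.905]
contact_force: [-0.2, -0.7, 0.1]
grip_width: 91.9
finger_force: 0.0
```

```bash
cat >> h.py <<'E'
def rel(p):
    t=T(); return (np.linalg.inv(t)@np.r_[p,1])[:3].round(1)
E
python3 - <<'E'
from h import *
c=cap('wrist'); 
for d in bot.cut_out(c,'cap')[:4]:
    p=pts(c,d['pixels']); t=p[p[:,2]>36]
    if len(t)>20: 
        r=cv2.minAreaRect(t[:,:2].astype(np.float32)); print(np.median(c['img'][d['pixels']],0),r)
print(T().round(3),rel([449.3,258.6,3]))
E
```

```text
[ 71. 118. 190.] ((386.1486511230469, 418.2714538574219), (56.09110641479492, 26.57718276977539), 69.98555755615234)
[124.  58. 103.] ((467.6632385253906, 480.1966247558594), (27.729520797729492, 56.44211196899414), 3.9186506271362305)
[103. 104. 102.] ((416.8698425292969, 310.15789794921875), (34.68611526489258, 157.257568359375), 34.647701263427734)
[88. 47. 74.] ((302.5652160644531, 278.2056579589844), (55.39031219482422, 26.700374603271484), 7.114048957824707)
[[-3.29000e-01  9.44000e-01  0.00000e+00  3.51959e+02]
 [ 9.44000e-01  3.29000e-01  0.00000e+00  3.38463e+02]
 [ 0.00000e+00  0.00000e+00 -1.00000e+00  1.37159e+02]
 [ 0.00000e+00  0.00000e+00  0.00000e+00  1.00000e+00]] [-107.5   65.6  134.2]
```

Call:
apply_moves(
  motion="-0.036 0.022 0 0;-0.036 0.022 0 0;-0.0355 0.0216 0 0;0 0 0.04 0;0 0 0.035 0;0 0 0 0",
)

```text
time: 3.48
tool_pos: [448.0, 257.0, 60.5]
tcp_rot: [-3.137, 0.0, 1.903]
contact_force: [0.1, 0.9, -0.2]
grip_width: 91.7
finger_force: 0.0
```

```bash
python3 - <<'E'
from h import *
c=cap('wrist'); cv2.imwrite('pics/w2.png',c['img'])
for d in bot.cut_out(c,'cap')[:4]:
    p=pts(c,d['pixels']); t=p[(p[:,2]>34)&(p[:,2]<44)]
    t=t[np.hypot(t[:,0]-445,t[:,1]-270)<40]
    if len(t)>20: 
        r=cv2.minAreaRect(t[:,:2].astype(np.float32)); print(np.median(c['img'][d['pixels']],0),r)
print(T().round(3),rel([449.3,258.6,3]))
E
```

```text
[83. 84. 84.] ((446.2243347167969, 269.94464111328125), (30.8292236328125, 56.54237365722656), 18.543115615844727)
[[-3.26000e-01  9.45000e-01  1.00000e-03  4.49995e+02]
 [ 9.45000e-01  3.26000e-01  1.00000e-03  2.57841e+02]
 [ 0.00000e+00  2.00000e-03 -1.00000e+00  6.29950e+01]
 [ 0.00000e+00  0.00000e+00  0.00000e+00  1.00000e+00]] [ 0.9 -0.5 60. ]
```

View pics/w2.png

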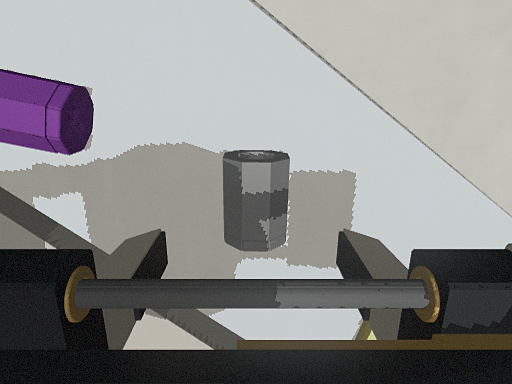

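The cap is centred between the fingers at (256,200), with its mouth at the top and closed end nearer the bottom.

Call:
apply_moves(
  motion="0 0 0.03 0;0 0 0.027 0;0 0 0 0",
)

```text
time: 3.95
tool_pos: [449.3, 257.5, 5.1]
tcp_rot: [-3.141, -0.0, 1.902]
contact_force: [-0.2, -0.3, 0.1]
grip_width: 91.8
finger_force: 0.0
```

Call:
apply_moves(
  motion="0 0 0 0;0 0 0 0;0 0 0 0;0 0 0 0;0 0 0 0;0 0 0 0",
  fingers=-1,
)

```text
time: 4.7
tool_pos: [449.4, 257.3, 4.8]
tcp_rot: [3.141, -0.0, 1.901]
contact_force: [-0.1, -0.3, 0.8]
grip_width: 39.6
finger_force: 30.0
```

Call:
apply_moves(
  motion="0.0035 0 -0.005 0;0.0041 0 -0.0048 0;0.0047 0 -0.0041 0;0.0052 0 -0.0034 0;0.0056 0 -0.0027 0;0.0059 0 -0.002 0;0 0 0 0",
)

```text
time: 5.58
tool_pos: [439.8, 285.1, 26.8]
tcp_rot: [3.141, -0.0, 1.902]
contact_force: [-0.2, 0.1, -0.7]
grip_width: 39.8
finger_force: 30.0
```

```bash
python3 - <<'E'
from h import *
c=cap('wrist'); a=c['img']
s=bot.capture('side')['img'][190:290,210:340]
cv2.imwrite('pics/w3.png',np.hstack([a[100:300,130:380],cv2.resize(s,(260,200))]))
E
```

```text
(no output)
```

View pics/w3.png

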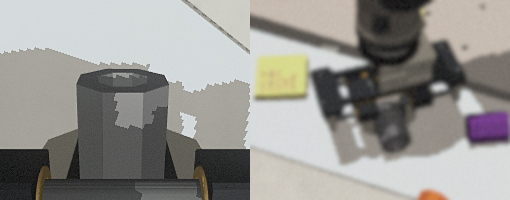

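The cap stays level in the grip, lifted with its mouth forward, because the pad friction stops it swinging. I'll ease the grip gradually so it can pivot mouth-down under gravity.

Call:
apply_moves(
  motion="0 0 0 0;0 0 0 0",
  fingers=-0.17,
)

```text
time: 5.92
tool_pos: [440.0, 284.5, 26.6]
tcp_rot: [-3.141, -0.0, 1.901]
contact_force: [-0.5, -0.5, -1.5]
grip_width: 39.9
finger_force: 30.0
```

Call:
apply_moves(
  motion="0 0 0 0;0 0 0 0",
  fingers=-0.15,
)

```text
time: 6.18
tool_pos: [440.0, 284.7, 26.7]
tcp_rot: [3.142, -0.0, 1.901]
contact_force: [0.8, 0.3, -0.1]
grip_width: 39.8
finger_force: 30.0
```

Call:
apply_moves(
  motion="0 0 0 0;0 0 0 0",
  fingers=-0.14,
)

```text
time: 6.42
tool_pos: [440.0, 284.7, 26.7]
tcp_rot: [3.142, -0.0, 1.901]
contact_force: [0.3, 0.4, -0.1]
grip_width: 39.8
finger_force: 27.1
```

Call:
apply_moves(
  motion="0 0 0 0;0 0 0 0",
  fingers=-0.135,
)

```text
time: 6.68
tool_pos: [440.0, 284.7, 26.7]
tcp_rot: [3.141, -0.0, 1.901]
contact_force: [0.4, -0.4, -0.8]
grip_width: 39.9
finger_force: 15.5
```

Call:
apply_moves(
  motion="0 0 0.011 0;0 0 0.01 0;0 0 0.001 0;0 0 0 0",
)

```text
time: 7.18
tool_pos: [439.7, 284.6, 4.2]
tcp_rot: [-3.141, 0.0, 1.901]
contact_force: [0.0, 0.4, -1.4]
grip_width: 39.8
finger_force: 15.2
```

Call:
apply_moves(
  motion="0 0 0 0;0 0 0 0;-0.005 0 0 0;-0.005 0 0 0;0 0 0 0",
  fingers=0,
)

```text
time: 7.8
tool_pos: [443.4, 274.8, 4.8]
tcp_rot: [3.142, -0.0, 1.9]
contact_force: [0.6, 0.3, -0.1]
grip_width: 45.9
finger_force: 0.0
```

Call:
apply_moves(
  motion="0 0 0 0;0 0 0 0;0 0 0 0;0 0 0 0",
  fingers=-0.135,
)

```text
time: 8.3
tool_pos: [443.1, 275.3, 4.7]
tcp_rot: [-3.142, 0.0, 1.901]
contact_force: [0.2, -0.3, 0.8]
grip_width: 39.7
finger_force: 13.2
```

Call:
apply_moves(
  motion="0 0 0 0;0 0 0 0",
  fingers=-0.13,
)

```text
time: 8.55
tool_pos: [443.2, 275.2, 4.7]
tcp_rot: [-3.142, -0.0, 1.901]
contact_force: [-0.0, -0.3, 0.7]
grip_width: 39.6
finger_force: 2.9
```

Call:
apply_moves(
  motion="0.005 0 -0.0085 0;0.0064 0 -0.0075 0;0.0075 0 -0.0063 0;0 0 0 0",
  fingers=-0.1295,
)

```text
time: 9.05
tool_pos: [437.2, 294.0, 27.8]
tcp_rot: [3.14, -0.0, 1.902]
contact_force: [-0.3, 0.4, -1.4]
grip_width: 40.2
finger_force: 2.0
```

```bash
cat >> h.py <<'E'
def tilt():
    # cap surface points in the tool frame, near the tool, excluding the fingers
    c=cap('wrist'); t=T(); out=[]
    for d in bot.cut_out(c,'cap')[:5]:
        p=pts(c,d['pixels']); q=np.c_[p,np.ones(len(p))]@np.linalg.inv(t).T
        m=(abs(q[:,1])<8)&(q[:,0]>-30)&(q[:,0]<90)
        if m.sum()>20:
            x=q[m,0]; z=p[m,2]
            for a in np.arange(np.floor(x.min()/5)*5,x.max(),5):
                k=(x>=a)&(x<a+5)
                if k.sum()>3: out.append((a+2.5,round(float(np.median(z[k])),1)))
            break
    return c,out
E
python3 - <<'E'
from h import *
c,o=tilt(); print(bot.get_obs()['finger_force'],o); cv2.imwrite('pics/w4.png',c['img'])
E
```

```text
2.0188468024707618 [(np.float64(2.5), 63.1), (np.float64(7.5), 63.2), (np.float64(12.5), 63.1), (np.float64(17.5), 63.2), (np.float64(22.5), 63.1), (np.float64(27.5), 63.1), (np.float64(32.5), 63.1), (np.float64(37.5), 63.1), (np.float64(42.5), 63.1), (np.float64(47.5), 62.8), (np.float64(52.5), 57.6)]
```

Call:
apply_moves(
  motion="0 0 0 0",
  fingers=-0.1291,
)

```text
time: 9.28
tool_pos: [436.9, 292.9, 26.8]
tcp_rot: [-3.141, 0.0, 1.901]
contact_force: [0.4, -0.5, -0.3]
grip_width: 40.0
finger_force: 1.4
```

```bash
python3 - <<'E'
from h import *
c,o=tilt(); print(bot.get_obs()['finger_force'],*[(float(a),b) for a,b in o])
E
```

```text
1.3827470812393194 (2.5, 62.0) (7.5, 62.1) (12.5, 62.2) (17.5, 62.2) (22.5, 62.2) (27.5, 62.2) (32.5, 62.1) (37.5, 62.2) (42.5, 62.0) (47.5, 61.7) (52.5, 56.3)
```

Call:
apply_moves(
  motion="0 0 0 0",
  fingers=-0.1289,
)

```text
time: 9.5
tool_pos: [437.1, 292.9, 26.9]
tcp_rot: [-3.141, 0.0, 1.901]
contact_force: [0.1, 0.4, -0.3]
grip_width: 40.3
finger_force: 1.4
```

```bash
python3 - <<'E'
from h import *
c,o=tilt(); print(bot.get_obs()['finger_force'],*[(float(a),b) for a,b in o])
E
```

```text
0.8874549677511823 (2.5, 60.8) (7.5, 60.4) (12.5, 57.8) (17.5, 55.4) (22.5, 52.9) (27.5, 50.5) (32.5, 48.0) (37.5, 45.4) (42.5, 42.9) (47.5, 40.5) (52.5, 37.9)
```

Call:
apply_moves(
  motion="0 0 0 0",
  fingers=-0.1287,
)

```text
time: 9.72
tool_pos: [437.1, 293.0, 27.0]
tcp_rot: [-3.142, -0.0, 1.901]
contact_force: [-0.7, -0.1, 0.0]
grip_width: 39.9
finger_force: 0.6
```

```bash
python3 - <<'E'
from h import *
c,o=tilt(); print(bot.get_obs()['finger_force'],*[(float(a),b) for a,b in o])
E
```

```text
0.556185463239558 (2.5, 60.1) (7.5, 60.5) (12.5, 57.8) (17.5, 55.4) (22.5, 52.6) (27.5, 49.9) (32.5, 47.2) (37.5, 44.6) (42.5, 41.9) (47.5, 39.2) (52.5, 36.6)
```

Call:
apply_moves(
  motion="0.004 0 -0.003 0;0.004 0 -0.003 0;0.004 0 -0.002 0;0.004 0 -0.002 0;0.005 0 -0.001 0;0.005 0 -0.001 0;0 0 0 0",
  fingers=-0.1288,
)

```text
time: 10.7
tool_pos: [428.6, 318.1, 39.1]
tcp_rot: [3.141, -0.0, 1.902]
contact_force: [0.5, 0.5, 0.5]
grip_width: 40.1
finger_force: 0.5
```

```bash
python3 - <<'E'
from h import *
c,o=tilt(); print(bot.get_obs()['finger_force'],*[(float(a),b) for a,b in o]); cv2.imwrite('pics/w5.png',c['img'][60:300,100:400])
E
```

```text
0.5646467332239524 (-12.5, 52.6) (-7.5, 54.9) (-2.5, 57.9) (2.5, 61.0) (7.5, 64.0) (12.5, 67.0) (17.5, 64.6) (22.5, 56.6) (27.5, 48.3) (32.5, 40.0) (37.5, 31.8) (42.5, 24.1)
```

View pics/w5.png

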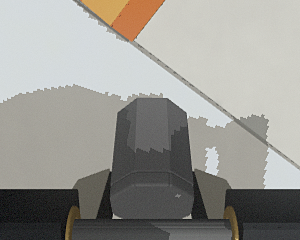

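Cap now tilted about 59° with its mouth edge on the mat; the balance point is passed. Continue to upright.

Call:
apply_moves(
  motion="0.005 0 -0.001 0;0.0055 0 0 0;0.0055 0 0 0;0.0055 0 0.0005 0;0.0055 0 0.001 0;0.0055 0 0.001 0;0 0 0 0",
)

```text
time: 11.68
tool_pos: [417.9, 348.8, 37.4]
tcp_rot: [-3.142, -0.0, 1.902]
contact_force: [0.1, -0.4, -0.3]
grip_width: 39.7
finger_force: 0.3
```

```bash
python3 - <<'E'
from h import *
c,o=tilt(); print(bot.get_obs()['finger_force'],*[(float(a),b) for a,b in o]); cv2.imwrite('pics/w6.png',c['img'][60:300,100:400])
E
```

```text
0.33671928802505136 (42.5, 14.8) (47.5, 29.6) (52.5, 31.4) (57.5, 33.2) (62.5, 35.0) (67.5, 38.2) (72.5, 39.7) (77.5, 40.0) (82.5, 40.1) (87.5, 40.1)
```

View pics/w6.png

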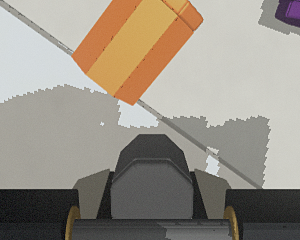

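```bash
python3 - <<'E'
from h import *
c=cap('wrist'); t=T(); p=pts(c,np.ones((384,512),bool)); q=(np.c_[p,np.ones(len(p))]@np.linalg.inv(t).T)
m=(abs(q[:,1])<8)&(q[:,0]>-30)&(q[:,0]<45)
for a in range(-30,45,5):
    k=m&(q[:,0]>=a)&(q[:,0]<a+5)
    if k.sum()>3: print(a,np.percentile(p[k,2],[5,50,95]).round(1))
E
```

```text
-10 [56.5 57.5 58.3]
-5 [56.3 57.2 58.1]
0 [56.  57.  57.9]
5 [55.8 56.7 57.6]
10 [55.6 56.5 57.4]
15 [ 2.4 37.6 57. ]
20 [  3.1 138.3 144.3]
25 [  2.1 120.2 143.3]
30 [ -1.4   1.8 118.9]
35 [-1.7 -0.3  1.9]
40 [-1.3 -0.1  0.9]
```

The cap is standing, with its top at 57 mm. I'll open, check that it stands free, and get its pose.

Call:
apply_moves(
  motion="0 0 0 0;0 0 0 0;0 0 0 0;0 0 0 0",
  fingers=0.3,
)

```text
time: 12.32
tool_pos: [418.1, 348.4, 37.6]
tcp_rot: [3.141, -0.0, 1.901]
contact_force: [0.4, 0.3, 0.5]
grip_width: 59.6
finger_force: 0.0
```

```bash
python3 - <<'E'
from h import *
c=cap('wrist'); t=T(); p=pts(c,np.ones((384,512),bool)); q=(np.c_[p,np.ones(len(p))]@np.linalg.inv(t).T)
m=(abs(q[:,1])<24)&(q[:,0]>-30)&(q[:,0]<40)&(p[:,2]>45)&(p[:,2]<65)
A=np.c_[q[m,:2],np.ones(m.sum())]; print(np.linalg.lstsq(A[:],p[m,2],rcond=None)[0], np.percentile(q[m],[1,99],0).round(1))
k=m&(p[:,2]>55); print(cv2.minAreaRect(q[k,:2].astype(np.float32)),np.percentile(p[k,2],[5,50,95]), np.percentile(q[k],[1,99],0).round(1))
E
```

```text
[-1.34847271e-01 -7.65050984e-04  5.58841143e+01] [[ -8.5 -18.9 -19.9   1. ]
 [ 17.9  19.5  -8.1   1. ]]
((4.490159034729004, 0.26767539978027344), (39.66761779785156, 27.29744529724121), 89.70069122314453) [55.26900233 56.11064128 57.03071856] [[ -8.5 -18.7 -19.9   1. ]
 [ 17.3  19.4 -17.5   1. ]]
```

Call:
apply_moves(
  motion="-0.001 0 0.006 0;-0.001 0 0.006 0;0 0 0.005 0;0 0 0 0",
)

```text
time: 12.88
tool_pos: [418.4, 346.4, 19.9]
tcp_rot: [-3.14, 0.0, 1.901]
contact_force: [0.5, -0.1, 0.4]
grip_width: 60.0
finger_force: 0.0
```

Call:
apply_moves(
  motion="0 0 0 0;0 0 0 0;0 0 0 0;0 0 0 0",
  fingers=-1,
)

```text
time: 13.38
tool_pos: [418.9, 346.6, 20.7]
tcp_rot: [3.141, -0.0, 1.901]
contact_force: [-0.8, -0.9, 1.0]
grip_width: 40.2
finger_force: 30.0
```

```bash
cat >> h.py <<'E'
def capm():
    c=cap('wrist'); t=T(); p=pts(c,np.ones((384,512),bool)); q=(np.c_[p,np.ones(len(p))]@np.linalg.inv(t).T)[:,:3]
    m=(abs(q[:,1])<24)&(q[:,0]>-30)&(q[:,0]<40)&(q[:,2]<-33)&(q[:,2]>-40)
    A=np.c_[q[m,:2],np.ones(m.sum())]; s=np.linalg.lstsq(A,q[m,2],rcond=None)[0]
    w=(abs(q[:,1])<6)&(q[:,0]>5)&(q[:,0]<30)&(q[:,2]<12)&(q[:,2]>-28)
    print('top fit',s.round(3),'med',np.median(q[m],0).round(1),'y',np.percentile(q[m,1],[1,99]).round(1),'wall x',[(z,np.median(q[w&(abs(q[:,2]-z)<4),0]).round(2)) for z in (-22,-14,-6,2,10)],'t',t[:3,3].round(1))
    return c
E
python3 -c "
from h import *
c=capm(); cv2.imwrite('pics/w7.png',c['img'])"
```

```text
top fit [ 6.0000e-03  2.0000e-03 -3.5432e+01] med [  8.3   0.3 -35.4] y [-22.1  22.6] wall x [(-22, np.float64(19.59)), (-14, np.float64(19.63)), (-6, np.float64(19.57)), (2, np.float64(19.54)), (10, np.float64(19.61))] t [418.8 346.6  20.7]
```

```bash
python3 - <<'E'
from h import *
for n in ['scene','side']:
    c=cap(n); p=pts(c,np.ones((384,512),bool)); 
    k=(np.hypot(p[:,0]-535,p[:,1]+315)<30)&(p[:,2]>34)&(p[:,2]<62); print(n,k.sum(),np.median(p[k],0).round(1),np.ptp(p[k],0).round(1))
    k=(np.hypot(p[:,0]-535,p[:,1]+315)<200)&(p[:,2]>15)&(p[:,2]<300)
    H,xe,ye=np.histogram2d(p[k,0],p[k,1],bins=[range(340,741,40),range(-520,-119,40)])
    Z=np.zeros(H.shape)
    for x,y,z in p[k]:
        i,j=int((x-340)//40),int((y+520)//40)
        if 0<=i<10 and 0<=j<10: Z[i,j]=max(Z[i,j],z)
    print(Z.astype(int))
E
```

```text
scene 56 [ 527.8 -317.2   47.8] [23.1 21.9 27.4]
[[  0   0   0   0   0   0   0   0   0   0]
 [  0  63   0   0   0   0  21  21  21   0]
 [ 62  62  37  34   0   0   0   0   0   0]
 [  0  35  37  37   0   0   0   0   0   0]
 [ 85  83  34  31  63  62   0   0   0   0]
 [202 100  79   0  45  31   0   0   0   0]
 [299 299 299 183   0   0   0   0   0   0]
 [263 293 299 299 299 199   0   0   0   0]
 [  0 264 267 268 298 299 299 299 199   0]
 [  0   0   0   0 265 266 267 297   0   0]]
side 34 [ 538.4 -305.3   48.7] [19.9 17.4 27. ]
[[  0   0   0   0   0   0   0   0   0   0]
 [  0  64   0   0   0   0  15  23  20   0]
 [ 61  62  34  37   0   0  19  19   0   0]
 [  0  34  37  37   0   0   0   0   0   0]
 [  0  80  37  34  30  61   0   0   0   0]
 [ 51 101  90   0   0  64   0   0   0   0]
 [298 299 200   0   0   0   0   0   0   0]
 [  0 298 299 299 299 202   0   0   0   0]
 [  0 253 255 256 298 298 299 298   0   0]
 [  0   0   0   0 253 256 252 298   0   0]]
```

Call:
apply_moves(
  motion="0 0 -0.03 0;0 0 -0.04 0;0 0 -0.04 0;0 0 -0.04 0;0 0 0 0",
)

```text
time: 14.15
tool_pos: [420.2, 347.5, 173.6]
tcp_rot: [3.135, -0.002, 1.901]
contact_force: [0.7, -0.0, -0.9]
grip_width: 39.8
finger_force: 30.0
```

```bash
python3 - <<'E'
from h import *
S=np.array([535,-312.])
for n in ['scene','side']:
    c=cap(n); p=pts(c,np.ones((384,512),bool))
    for zr in [(110,160),(160,220),(220,300),(300,450),(450,700)]:
        k=(p[:,2]>zr[0])&(p[:,2]<zr[1])&(np.hypot(*(p[:,:2]-S).T)<300)&(p[:,0]>450)&(p[:,1]<-100)
        if k.sum()<10: continue
        q=p[k,:2]-S; 
        # direction-wise min distance hull
        m=q.mean(0); best=min(((q@np.array([np.cos(a),np.sin(a)])).min(),a) for a in [0]) 
        a=np.radians(np.arange(-60,31,5)); d=[(np.percentile(q@np.array([np.cos(t),np.sin(t)]),2)) for t in a]
        i=int(np.argmax(d)); print(n,zr,k.sum(),'normal deg',np.degrees(a[i]).round(),'dist',round(d[i]),'min r',np.hypot(*q.T).min().round())
E
```

```text
scene (110, 160) 2236 normal deg -20.0 dist 107 min r 106.0
scene (160, 220) 4095 normal deg -20.0 dist 108 min r 108.0
scene (220, 300) 2717 normal deg -20.0 dist 119 min r 119.0
scene (300, 450) 9909 normal deg -20.0 dist 117 min r 113.0
scene (450, 700) 10887 normal deg -20.0 dist 196 min r 186.0
side (110, 160) 980 normal deg -20.0 dist 114 min r 114.0
side (160, 220) 1825 normal deg -20.0 dist 115 min r 114.0
side (220, 300) 860 normal deg -20.0 dist 125 min r 125.0
side (300, 450) 4624 normal deg -20.0 dist 123 min r 122.0
side (450, 700) 1113 normal deg -15.0 dist 194 min r 190.0
```

Call:
apply_moves(
  motion="-0.03 -0.004 0 0;-0.052 -0.0065 0 0;-0.052 -0.0065 0 0;-0.052 -0.0065 0 0;-0.052 -0.0065 0 0;-0.052 -0.0065 0 0;-0.052 -0.0065 0 0;-0.052 -0.0065 0 0",
)

```text
time: 15.25
tool_pos: [498.9, -43.7, 168.8]
tcp_rot: [-3.139, -0.002, 1.901]
contact_force: [0.4, 1.1, -1.4]
grip_width: 39.7
finger_force: 30.0
```

Call:
apply_moves(
  motion="-0.052 -0.0065 0 0;-0.052 -0.0065 0 0;-0.052 -0.0065 0 0;-0.05 -0.0065 0 0;0 0 0 -8;0 0 0 -8;0 0 0 -9;0 0 0 -9",
)

```text
time: 16.25
tool_pos: [541.0, -245.1, 168.2]
tcp_rot: [-3.141, -0.004, 2.5]
contact_force: [-0.7, 0.7, 0.2]
grip_width: 40.1
finger_force: 30.0
```

Call:
apply_moves(
  motion="0 0 0 -9;0 0 0 -8;0 0 0 0;0 0 0 0",
)

```text
time: 16.75
tool_pos: [541.5, -245.3, 169.4]
tcp_rot: [3.141, -0.002, 2.788]
contact_force: [0.1, -0.5, -0.1]
grip_width: 39.7
finger_force: 30.0
```

```bash
python3 - <<'E'
from h import *
c=capm(); cv2.imwrite('pics/w8.png',c['img']); print(T().round(3))
for t in ['coupling','collar']:
    for d in bot.cut_out(c,t)[:2]:
        p=pts(c,d['pixels']); print(t,d['p'],d['point'],np.median(p,0),p.max(0))
E
```

```text
top fit [ 0.0000e+00 -4.0000e-03 -3.5075e+01] med [  8.4  -0.5 -35. ] y [-22.5  22.1] wall x [(-22, np.float64(19.81)), (-14, np.float64(19.74)), (-6, np.float64(19.8)), (2, np.float64(19.8)), (10, np.float64(19.8))] t [ 541.6 -245.3  169.7]
[[-9.38000e-01  3.45000e-01 -1.00000e-03  5.41643e+02]
 [ 3.45000e-01  9.38000e-01  1.00000e-03 -2.45322e+02]
 [ 1.00000e-03  0.00000e+00 -1.00000e+00  1.69716e+02]
 [ 0.00000e+00  0.00000e+00  0.00000e+00  1.00000e+00]]
coupling 0.77 [187.8, 184.5] [ 529.15850578 -308.26920274   10.67218245] [ 578.07535335 -274.924948     61.95828117]
collar 0.83 [189.1, 183.8] [ 527.07916646 -305.63394099   29.71884312] [ 552.72481651 -296.17401839   31.98985974]
```

View pics/w8.png

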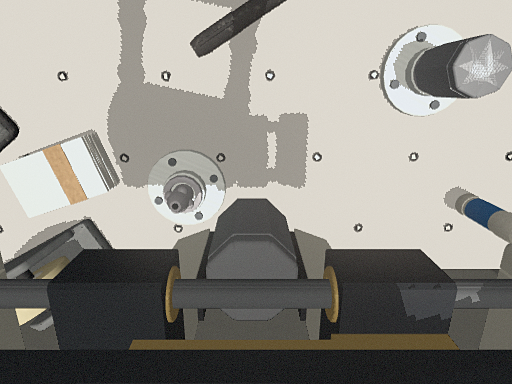

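Wrist view: bare coupling with flange centre at about (187,187) and stud tip at about (178,200); cap in the grip at (252,260). Measuring the axis.

```bash
cat >> h.py <<'E'
from scipy.optimize import least_squares
def stud(S=(530,-310),n=3):
    for _ in range(n):
        c=cap('wrist'); t=T(); p=pts(c,np.ones((384,512),bool)); q=(np.c_[p,np.ones(len(p))]@np.linalg.inv(t).T)[:,:3]
        near=np.hypot(p[:,0]-S[0],p[:,1]-S[1])<52
        r={}
        for name,lo,hi in [('flange',7,13),('collar',28,32),('tip',57.5,63)]:
            k=near&(p[:,2]>lo)&(p[:,2]<hi)
            if k.sum()>5:
                (x,y),R_=cv2.minEnclosingCircle(q[k,:2].astype(np.float32)); r[name]=(round(x,1),round(y,1),round(R_,1),int(k.sum()),round(float(np.median(p[k,2])),1))
        # shaft: fit cylinder r=10 on visible side
        k=near&(p[:,2]>33)&(p[:,2]<49); s=q[k,:2]; s=s[np.hypot(*(s-np.array(r.get('tip',r['flange'])[:2])).T)<13]
        if len(s)>8:
            f=least_squares(lambda v:np.hypot(*(s-v).T)-10,s.mean(0)-[8,0],loss='soft_l1').x; r['shaft']=(*f.round(1),len(s))
        print(r)
E
python3 -c "
from h import *
stud()"
```

```text
{'flange': (-17.1, -67.7, 39.9, 2935, 10.2), 'collar': (-17.3, -67.7, 18.8, 462, 29.8), 'tip': (-16.7, -67.4, 6.3, 145, 59.8), 'shaft': (np.float64(-16.6), np.float64(-67.5), 191)}
{'flange': (-17.1, -67.7, 39.9, 2974, 10.2), 'collar': (-17.0, -67.8, 18.8, 467, 29.9), 'tip': (-16.4, -67.3, 6.6, 151, 59.8), 'shaft': (np.float64(-16.5), np.float64(-67.5), 191)}
{'flange': (-17.0, -67.7, 39.9, 2949, 10.1), 'collar': (-16.8, -67.6, 18.8, 470, 29.8), 'tip': (-16.6, -67.4, 6.3, 146, 59.9), 'shaft': (np.float64(-16.6), np.float64(-67.5), 189)}
```

Call:
apply_moves(
  motion="-0.0055 -0.0225 0 0;-0.0056 -0.0225 0 0;-0.0056 -0.0225 0 0;0 0 0.025 0;0 0 0.025 0;0 0 0.02 0;0 0 0 0;0 0 0 0",
)

```text
time: 18.05
tool_pos: [534.7, -315.7, 101.3]
tcp_rot: [-3.141, 0.001, 2.79]
contact_force: [0.7, -0.2, 0.1]
grip_width: 39.8
finger_force: 30.0
```

```bash
python3 - <<'E'
from h import *
o=[]
for _ in range(2):
    c=capm(); t=T(); p=pts(c,np.ones((384,512),bool)); q=(np.c_[p,np.ones(len(p))]@np.linalg.inv(t).T)[:,:3]
    k=(p[:,2]>7)&(p[:,2]<13)&(np.hypot(q[:,0],q[:,1])<46); s=q[k,:2]
    # flange rim: outermost points per angle on visible side
    a=np.degrees(np.arctan2(s[:,1],s[:,0])); e=[]
    for b in range(-85,86,5):
        m=abs(a-b)<2.5
        if m.sum()>3: e.append(s[m][np.argmax(np.hypot(*s[m].T))])
    e=np.array(e); f=least_squares(lambda v:np.hypot(*(e-v).T)-39.8,[0,0],loss='soft_l1'); print(k.sum(),len(e),f.x.round(2),f.cost.round(2))
E
```

```text
top fit [ 2.0000e-03 -4.0000e-03 -3.5013e+01] med [  8.4  -0.6 -34.9] y [-22.5  22. ] wall x [(-22, np.float64(19.86)), (-14, np.float64(19.85)), (-6, np.float64(19.85)), (2, np.float64(19.89)), (10, np.float64(19.88))] t [ 534.9 -315.6  101.6]
3726 35 [0.33 0.6 ] 0.98
top fit [ 3.0000e-03 -3.0000e-03 -3.5284e+01] med [  8.3  -0.7 -35.2] y [-22.5  22.2] wall x [(-22, np.float64(19.61)), (-14, np.float64(19.63)), (-6, np.float64(19.62)), (2, np.float64(19.62)), (10, np.float64(19.63))] t [ 534.9 -315.4  101.7]
3710 35 [0.19 0.33] 0.46
```

Call:
apply_moves(
  motion="0.0003 0.0003 0.01 0;0 0 0.01 0;0 0 0.005 0;0 0 0.003 0;0 0 0.002 0;0 0 0 0",
)

```text
time: 18.9
tool_pos: [534.3, -314.3, 70.5]
tcp_rot: [3.141, 0.0, 2.791]
contact_force: [-0.0, -0.3, -0.6]
grip_width: 40.1
finger_force: 30.0
```

Call:
apply_moves(
  motion="0 0 0.001 0;0 0 0.001 0;0 0 0 0",
)

```text
time: 19.27
tool_pos: [534.2, -314.2, 68.5]
tcp_rot: [3.142, -0.0, 2.791]
contact_force: [0.3, -0.0, -1.7]
grip_width: 40.1
finger_force: 30.0
```

Call:
apply_moves(
  motion="0 0 0.001 0;0 0 0.001 0;0 0 0 0",
)

```text
time: 19.65
tool_pos: [534.7, -314.3, 66.9]
tcp_rot: [3.142, 0.001, 2.791]
contact_force: [0.9, 0.7, 2.3]
grip_width: 39.9
finger_force: 30.0
```

Call:
apply_moves(
  motion="0 0 0.001 0;0 0 0.001 0;0 0 0 0",
)

```text
time: 20.02
tool_pos: [535.0, -314.5, 66.3]
tcp_rot: [-3.141, 0.002, 2.791]
contact_force: [-2.0, 2.7, 10.9]
grip_width: 40.0
finger_force: 30.0
```

Call:
apply_moves(
  motion="0 0 0.001 0;0 0 0.001 0;0 0 0 0",
)

```text
time: 20.4
tool_pos: [535.0, -314.5, 64.6]
tcp_rot: [-3.141, 0.003, 2.791]
contact_force: [-1.8, 2.9, 11.3]
grip_width: 39.8
finger_force: 30.0
```

Call:
apply_moves(
  motion="0 0 0.001 0;0 0 0.001 0;0 0 0 0",
)

```text
time: 20.78
tool_pos: [534.8, -314.3, 60.9]
tcp_rot: [3.142, 0.001, 2.791]
contact_force: [2.0, 0.9, 3.1]
grip_width: 39.7
finger_force: 30.0
```

```bash
python3 -c "
from h import *
capm()"
```

```text
top fit [ 4.0000e-03 -5.0000e-03 -3.5403e+01] med [  8.4  -0.5 -35.3] y [-22.4  22.1] wall x [(-22, np.float64(19.69)), (-14, np.float64(19.68)), (-6, np.float64(19.72)), (2, np.float64(19.69)), (10, np.float64(19.66))] t [ 534.8 -314.3   60.9]
```

Clicked, with no slip in the grip. Now slide home.

Call:
apply_moves(
  motion="0 0 0.002 0;0 0 0.002 0;0 0 0.002 0;0 0 0.002 0;0 0 0.001 0;0 0 0 0",
)

```text
time: 21.58
tool_pos: [533.8, -314.2, 51.2]
tcp_rot: [3.141, -0.001, 2.791]
contact_force: [-0.6, 0.3, 0.1]
grip_width: 39.6
finger_force: 30.0
```

Call:
apply_moves(
  motion="0 0 0.001 0;0 0 0.001 0;0 0 0.001 0;0 0 0 0;0 0 0 0",
)

```text
time: 22.2
tool_pos: [534.2, -314.4, 48.8]
tcp_rot: [-3.141, 0.0, 2.791]
contact_force: [-2.0, 0.4, 3.9]
grip_width: 40.1
finger_force: 30.0
```

Call:
apply_moves(
  motion="0 0 0.001 0;0 0 0.001 0;0 0 0 0;0 0 0 0",
)

```text
time: 22.7
tool_pos: [534.3, -314.3, 47.3]
tcp_rot: [-3.141, 0.0, 2.791]
contact_force: [-3.2, 1.7, 8.6]
grip_width: 40.0
finger_force: 30.0
```

Call:
apply_moves(
  motion="0 0 0.001 0;0 0 0.001 0;0 0 0 0;0 0 0 0",
)

```text
time: 23.2
tool_pos: [534.3, -314.4, 46.7]
tcp_rot: [-3.141, 0.001, 2.791]
contact_force: [-6.7, 3.6, 18.3]
grip_width: 39.9
finger_force: 30.0
```

```bash
python3 -c "
from h import *
capm(); print(bot.get_obs()['contact_force'])"
```

```text
top fit [ 3.000e-03 -3.000e-03 -3.536e+01] med [  8.4  -0.5 -35.3] y [-22.5  22. ] wall x [(-22, np.float64(19.69)), (-14, np.float64(19.76)), (-6, np.float64(19.75)), (2, np.float64(19.8)), (10, np.float64(19.86))] t [ 534.3 -314.4   46.7]
[-6.16377411  3.41807617 17.72610403]
```

```bash
python3 -c "
from h import *
print(bot.close_job())"
```

```text
the job is handed in; nothing more can be done
None
```

I stood the cap upright on the worktop, pressed it over the bare stud past the click and onto the collar, and handed in with the gripper still holding it down at about 18 N. It finished at 23 s of the 70 s allowed, with no slip in the grip and no other object touched on purpose; the hand-in gave no verdict back.

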